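# Couple and hold the grease coupler on the press bearing's tilted nipple

### The arm

A 7-joint arm with a two-finger parallel gripper is mounted at the origin on the work surface. World frame = base frame: x ahead of the robot, y to its left, z up, the work surface at z = 0. Lengths are in mm, angles in degrees, forces in N, time in s.
With the tool pointing down it reaches from about 350 to 900 mm from the base axis. Payload 19.9 kg.
Tool frame: the origin (TCP) lies at the very end of the fingers, on their centre line; the grasp point (between the pads) lies 19 mm behind it; z points along the fingers, y is the line along which they close (so a half turn about z gives the same grasp; the last joint's range is limited). The gripper opens to 85 mm and grips with 20 to 120 N. Pads are 22 mm wide; open, the fingers measure 114 mm over their backs; the gripper's body (76 mm by 85 mm) begins 54 mm behind the grasp point. The pads swing forward as they close: fully open they stand 13 mm farther back than shut.
Start: joints at [66.091, 23.915, -0.59, 92.452, 0.269, 63.638, -3.037], TCP at [229.379, -581.366, 231.26] pointing down, gripper open.
Joint ranges: [-161.28, 161.28], [-22.2, 115.67], [-73.04, 71.86], [3.21, 147.25], [-68.34, 248.33], [10.77, 114.83], [-161.83, 161.83]. Speed limits (degrees/s): [108.29, 108.29, 136.94, 136.94, 172.46, 172.46, 172.46].

### API

Orientations are given as [roll, pitch, yaw] about the fixed x, y, z axes, in that order (R = Rz(yaw) Ry(pitch) Rx(roll)).
In Python, from workcell import readout, eyes, robot gives the robot as it stands.
- The arm moves only by the shell command python3 -m creep 'ROWS' [FORCE]. ROWS is JSON, a list of rows, each a list of 7 numbers: the closure in counts, from 0 (fully open) to 255 (shut), then the shift along the tool's x, y, z in mm, then the turn, a rotation vector about the tool's x, y, z in degrees. In form: [[hand, dx, dy, dz, rx, ry, rz], ...]. A call has 1 to 20 rows; each row is the pose to reach, as a shift and turn from the pose commanded when the call began, along the tool's axes at that moment; what a row does not reach only later rows make up. A row lasts 1/8 s, in which the tool goes at most 62.5 mm and 10.7 degrees, less where a joint would pass 70% of its speed; a pose out of reach is approached as far as the arm can. A call with a gripper value outside its range is refused whole. The fingers move at their own pace and stop on an object; FORCE is the grip in N (left out, the last holds). Time passes only in rows, so rows that repeat a pose let the fingers close. It gives the time, the measured TCP pose, the force, the opening and the grip force at its end, in the units of the state.
- readout.get_obs(): the state, without advancing time (a new reading comes with each control period).
- eyes.snapshot(name): name is "scene" or "top" or "wrist"; returns (picture, depth): 400x640x3 uint8, blue, green, red; 400x640 float32, mm along the optical axis (not along the pixel's ray), 0 where there is no reading.
- eyes.get_calibration(name): a dict with "fx", "fy", "cx", "cy" (pixels), "world_to_cam" (4x4, takes a point from world to camera coordinates). Camera axes: x right, y down, z forward; pixel columns grow to the right and rows downward; lengths in mm; the calibration is good to about 2 mm. The wrist camera is an equidistant fisheye: a pixel r from the principal point sees the ray r / f radians off the axis. A picture is of the moment at which its call begins: read the wrist's pose just before it. get_calibration takes no time and is no camera call; for the wrist camera it gives the pose at the moment of the call.
- robot.hand_in(): hands the job in; it is judged then, once.
The state is a dict: "time": time; "joints": joint angles; "joint_vel": joint speeds; "joint_efforts": joint torques, N m; "tool_pos": TCP position; "orientation": TCP orientation; "force": force on the tool from outside, world axes, zero at the start; "torque": the same for the moment, N m; "width": finger opening in mm; "finger_force": force on a finger pad.
Only numpy, scipy, OpenCV 4.12 (cv2) and the standard library are available. Lean on these libraries where they do the work, as an engineer would, in place of code of your own. Each camera call takes 0.05 s, during which the arm holds its last target. There are 200 camera calls.

### The job

Take the grease coupler from the oil tray and push it squarely, in line with the slanting grease nipple on the bearing block, over the nipple until it snaps on and presses the sprung collar at the nipple's foot down all or nearly all of its travel. Finish like that: still gripping the coupler and pushing it down against the collar's spring, without letting go. Push firmly but do not ram it, and leave everything else on the bench where it is.

Things in the scene. Friction and masses are not known exactly. Their poses are not given: they have to be found in the camera images.
- coupler_grip (a point): centre of the grease coupler's square aluminium grip, 28 x 28 and 66 long, on the coupler's axis, 67 above its mouth. The coupler is one rigid piece, 0.15 to 0.31 kg, 100 tall plus a 4.5 button on top; below the grip a round steel nose 26 across, 34 long. It stands upright on its mouth in the tray. z: from mouth to top; x, y: square to the grip's faces; any opposite pair may be gripped.
- coupler_mouth (a point): centre of the coupler's open mouth, at the underside of its nose; z along the coupler from mouth to top. Blind round bore: a lip 17 across and 4 deep, then 21 across, 34 deep in all. It goes over the nipple, any turn about the axis will do; the mouth's rim (17 inside, 26 outside) then pushes on the collar.
- nipple: steel grease nipple fixed on the bearing block, leaning 25 degrees from upright. Origin: on its axis at the face of its boss, 82 above the bench. z: along the axis, outward to its tip; it leans towards its own -x; y: level, along the bearing's shaft. Stem 14 across, 40 long, the last 9 a cone to 6 across. Two opposite spring cheeks bulge from the stem, the collar rings its foot.
- bearing: the grey pedestal bearing block that carries the nipple, bolted down. Origin at the centre of its underside. Foot 56 (x) x 150 (y) x 14, round housing 62 across and up to 77 high, steel shaft 24 across and 120 long along y, 46 above the bench. A like block with no nipple stands far back.
- collar (a joint): how far the sprung steel ring round the nipple's foot (30 across, 6 thick) is pushed down along the nipple's axis, m: 0 free (its top 14 above the boss face), 0.007 fully down (top 7 above it, hard stop). The coupler's rim pushes it. The spring pushes back with 4.5 N at 0, growing by 1.5 N per mm to 15 N fully down.
- cheek_a (a joint): how far the +y rounded spring cheek is squeezed in, m: 0 out (10 off the axis, centred 21 above the boss face), about 0.0015 under the coupler's lip, nearly 0 once snapped. The lip meets it with the mouth 25 above the boss face (5 to 10 N to push on); from 17 to 13 the cheeks pull the coupler on with 5 to 15 N. Let go, it stays on but the collar comes back up to about 0.001.
- cheek_b (a joint): the same for the -y cheek.
- tray: shallow dark steel oil tray in which the coupler and a brass adaptor stand, 170 (x) x 110 (y), walls 14 high and 4 thick, floor 4 thick; fixed. Origin at the centre of its underside.
- adaptor: short stepped brass adaptor, 26 wide, 30 tall, standing in the tray beside the coupler; leave alone. Origin at its foot.
- pallet_tool: bookbinder's finishing tool lying on the bench: dark turned wooden handle 100 long, brass rod, flat brass head; 153 long, 32 high. Origin at the handle's end on the bench, x towards the head. Leave alone.
- type_holder: a similar lying tool with a bigger brass head (60 wide), 175 long, 32 high. Origin at the handle's end on the bench, x towards the head. Leave alone.
- tin: round tin, 100 across, 65 tall; leave alone. Origin at its foot.
- tape: pocket tape measure, 66 x 34 x 60 tall; leave alone. Origin at the centre of its underside.
- book: small closed book lying flat, 150 x 110 x 28; leave alone. Origin at the centre of its underside.
- pen: slim pen lying on the bench, 130 x 10 x 10; leave alone. Origin at the centre of its underside.
- notes: pad of note paper, 75 x 75 x 12; leave alone. Origin at the centre of its underside.
Mind the look-alikes: they are no part of the job. Leave any yellow look-alike of the part that bears coupler_grip alone. What is shaped like the bearing but purple is not meant.

How it is judged:
By the outcome, as a careful person would: the job done as asked, in the order asked, and still so for the second after the job is handed in, while the arm keeps its last pose, push and grip.
It also fails if it takes over 48 s, if anything falls off the work surface, if the arm or the gripper's body presses on something with over 40 N, if the wrist force passes 120 N, or if a joint passes its speed limit or range.

## Working session

There is one attempt and no reset: what is moved stays moved. The work goes in short steps, Python scripts to look and compute and a shell command to move; the robot and the scene stay as the last step left them, time stands still between calls to the robot, and variables do not carry over. Pictures are saved under pics/ and viewed, at most 10 in all, crops included, and the job is handed in when it is done.

```bash
mkdir -p pics; cat > h.py <<'E'
import numpy as np, cv2
from workcell import readout, eyes, robot
from scipy.spatial.transform import Rotation as R
def snap(n):
    c=eyes.get_calibration(n); p,d=eyes.snapshot(n); return p,d,c
def cloud(d,c):
    v,u=np.mgrid[0:400,0:640]; T=np.linalg.inv(np.array(c['world_to_cam']))
    P=np.stack([(u-c['cx'])/c['fx']*d,(v-c['cy'])/c['fy']*d,d],-1)
    return P@T[:3,:3].T+T[:3,3]
def state():
    o=readout.get_obs(); return o,np.array(o['tool_pos']),R.from_euler('xyz',o['orientation'],degrees=True)
E
python3 - <<'E'
from h import *
for n in ('scene','top'):
    p,d,c=snap(n); cv2.imwrite(f'pics/{n}.png',p); np.savez(f'{n}.npz',p=p,d=d,**{k:np.array(c[k]) for k in c if k in('fx','fy','cx','cy','world_to_cam')})
    print(n,np.round(np.linalg.inv(c['world_to_cam']),2).tolist(),c['fx'])
print(readout.get_obs())
E
```

```text
scene [[0.06, 0.75, -0.65, 1260.41], [1.0, -0.06, 0.03, -45.55], [-0.02, -0.65, -0.76, 871.51], [0.0, 0.0, 0.0, 1.0]] 426.7658212220049
top [[-0.0, -0.99, 0.15, 363.75], [-1.0, -0.0, -0.02, -0.86], [0.02, -0.15, -0.99, 1422.38], [0.0, 0.0, 0.0, 1.0]] 477.103019143264
{'time': 0.1, 'joints': array([66.09083272, 23.94695696, -0.59000597, 92.48134053,  0.26962722,
       63.63698813, -3.03666292]), 'joint_vel': array([-0.02748068, -0.12094721, -0.04597382, -0.10642599, -0.07675352,
       -0.06908041, -0.01929369]), 'joint_efforts': array([ 3.56573844e-03, -8.65812707e+01,  6.81580938e-01, -4.35624003e+01,
        1.92896475e-02,  4.91231825e-03,  2.69113286e-05]), 'tool_pos': array([ 229.25802568, -581.10814781,  230.70276902]), 'orientation': array([-1.79936284e+02,  5.36017425e-03,  2.15317285e+01]), 'force': array([0.13060803, 0.12039833, 0.73246723]), 'torque': array([ 0.038168  , -0.04224522,  0.00090123]), 'finger_force': 0.0, 'width': 85.51326275809369}
```

View pics/scene.png

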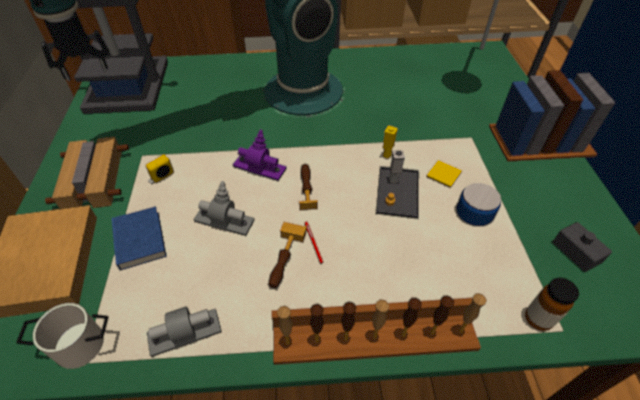

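View pics/top.png

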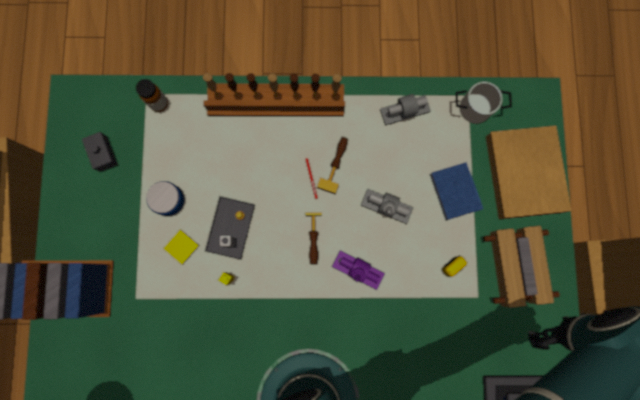

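Candidates:
- **Coupler:** grey one standing in the tray, scene (397,165) / top (226,240), or the yellow one at scene (389,140). The grey one in the tray fits.
- **Bearing:** grey with nipple at scene (224,210) / top (388,205), purple at scene (260,155), or grey without nipple at scene (184,328). The first fits.

I'll confirm these in one enlarged crop.

```bash
python3 - <<'E'
from h import *
s=np.load('scene.npz'); t=np.load('top.npz')
z=lambda p,u,v,w,k:cv2.resize(p[v-w//2:v+w//2,u-w//2:u+w//2],(k,k),interpolation=cv2.INTER_CUBIC)
cv2.imwrite('pics/crop.png',np.vstack([np.hstack([z(s['p'],395,175,90,300),z(s['p'],224,210,80,300)]),np.hstack([z(t['p'],232,230,80,300),z(t['p'],388,205,60,300)])]))
for n,im,boxes in(('scene',s,[(375,150,425,220),(190,180,260,240)]),('top',t,[(205,195,255,260),(355,180,415,225)])):
    P=cloud(im['d'],im)
    for u0,v0,u1,v1 in boxes:
        Q=P[v0:v1,u0:u1].reshape(-1,3); Q=Q[im['d'][v0:v1,u0:u1].ravel()>0]
        for lo,hi in((-5,3),(3,9),(9,20),(20,45),(45,60),(60,75),(75,90),(90,100),(100,106),(106,115),(115,140)):
            q=Q[(Q[:,2]>lo)&(Q[:,2]<hi)]
            if len(q): print(n,lo,hi,len(q),q.mean(0).round(1),q.min(0).round(),q.max(0).round())
E
```

```text
scene -5 3 1530 [455.4 252.9   0.8] [321. 156.  -5.] [595. 344.   3.]
scene 3 9 1145 [497.4 235.    4.8] [335. 160.   3.] [594. 340.   9.]
scene 9 20 391 [503.2 226.3  13.6] [351. 160.   9.] [594. 302.  20.]
scene 20 45 133 [465.6 216.7  30.4] [350. 193.  20.] [545. 239.  45.]
scene 45 60 52 [462.3 224.5  52.3] [440. 213.  45.] [469. 241.  59.]
scene 60 75 51 [464.2 225.1  67.4] [447. 214.  60.] [472. 241.  75.]
scene 75 90 56 [463.5 225.1  82.5] [441. 214.  75.] [470. 242.  90.]
scene 90 100 38 [462.6 224.9  95.4] [441. 214.  91.] [470. 242.  99.]
scene 100 106 60 [457.1 227.4 103.4] [439. 214. 100.] [468. 242. 106.]
scene 106 115 26 [454.4 227.8 108.5] [446. 220. 106.] [464. 236. 111.]
scene -5 3 2459 [ 509.6 -235.9   -0. ] [ 402. -343.   -5.] [ 625. -144.    3.]
scene 3 9 210 [ 546.4 -231.9    4.7] [ 412. -340.    3.] [ 626. -144.    9.]
scene 9 20 524 [ 576.9 -225.9   13.8] [ 529. -314.    9.] [ 616. -159.   20.]
scene 20 45 145 [ 580.  -232.6   33.1] [ 536. -296.   20.] [ 597. -176.   45.]
scene 45 60 339 [ 573.4 -231.5   53.5] [ 529. -295.   45.] [ 597. -177.   60.]
scene 60 75
[... 1309 characters left out ...]
   9.]
top 9 20 406 [ 555.9 -230.6   14.6] [ 505. -313.    9.] [ 635. -160.   20.]
top 20 45 31 [ 559.  -217.    27.4] [ 510. -302.   20.] [ 600. -172.   45.]
top 45 60 196 [ 555.5 -234.9   55.1] [ 524. -295.   45.] [ 595. -177.   60.]
top 60 75 135 [ 565.2 -235.    67.4] [ 528. -288.   60.] [ 590. -181.   75.]
top 75 90 124 [ 557.2 -233.5   80.5] [ 529. -259.   75.] [ 579. -212.   90.]
top 90 100 39 [ 543.2 -229.7   95.1] [ 527. -245.   90.] [ 559. -215.   99.]
top 100 106 19 [ 544.1 -229.1  102. ] [ 532. -240.  100.] [ 552. -217.  106.]
top 106 115 19 [ 534.6 -224.8  109.7] [ 525. -233.  107.] [ 543. -216.  115.]
top 115 140 11 [ 530.8 -223.7  119.1] [ 527. -229.  116.] [ 535. -220.  122.]
```

View pics/crop.png

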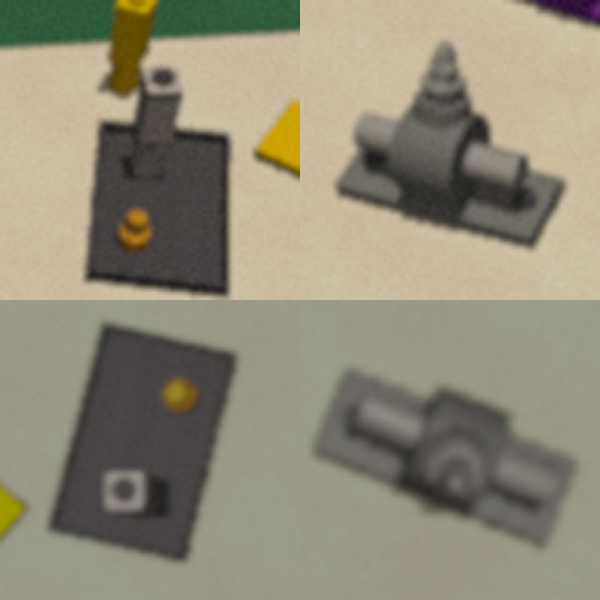

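The crop confirms both. The grey coupler stands in the tray, top face at crop (125,490), and the grey bearing's nipple tip is at crop (455,483), leaning towards the robot.

```bash
python3 - <<'E'
from h import *
t=np.load('top.npz'); s=np.load('scene.npz')
def toplane(im,uv,z):
    T=np.linalg.inv(im['world_to_cam']); uv=np.atleast_2d(uv)
    r=np.c_[(uv[:,0]-im['cx'])/im['fx'],(uv[:,1]-im['cy'])/im['fy'],np.ones(len(uv))]@T[:3,:3].T
    return (T[:3,3]+r*((z-T[2,3])/r[:,2])[:,None])[:,:2]
p=t['p'].astype(int); g=p.sum(2)
# bearing foot, top view: darker than paper
m=np.zeros((400,640),np.uint8); b=g[180:228,355:418]; print('paper',np.median(b))
m[180:228,355:418]=(b<np.median(b)*.88)*255
def rect(m,im,z):
    c=max(cv2.findContours(m,0,1)[0],key=cv2.contourArea)[:,0].astype(float)
    w=toplane(im,c,z).astype(np.float32); r=cv2.minAreaRect(w); return r
print('bearing foot z14',rect(m,t,14))
m=np.zeros((400,640),np.uint8); b=g[195:260,205:258]; print(np.percentile(b,[5,25,50,75,95]))
# coupler bright top in tray
b=g[228:252,212:240]; 
m[228:252,212:240]=(b>330)*255; print('coupler',rect(m,t,104), m.sum()/255)
# tray
m[:]=0; b=g[190:265,200:260]; m[190:265,200:260]=(b<330)*255; print('tray',rect(m,t,14))
# bearing shaft from clouds
for im,n in((t,'top'),(s,'scene')):
    P=cloud(im['d'],im); w=P[(P[...,0]>500)&(P[...,0]<620)&(P[...,1]>-305)&(P[...,1]<-165)&(P[...,2]>45)&(P[...,2]<62)][:,:2]
    print(n,cv2.minAreaRect(w.astype(np.float32)))
w=eyes.get_calibration('wrist'); o,tp,Rt=state(); Tc=np.linalg.inv(w['world_to_cam'])
print('wrist cam in tool',Rt.inv().apply(Tc[:3,3]-tp).round(1),(Rt.as_matrix().T@Tc[:3,:3]).round(2).tolist(),w['fx'])
E
```

```text
paper 441.0
bearing foot z14 ((561.148193359375, -237.22378540039062), (152.55238342285156, 77.95620727539062), 66.79656219482422)
[187. 205. 215. 441. 449.]
coupler ((449.42864990234375, 227.5945281982422), (25.276994705200195, 24.65329360961914), 1.482033371925354) 68.0
tray ((494.0006103515625, 228.2149658203125), (112.4804916381836, 170.06802368164062), 76.74539184570312)
top ((558.48876953125, -236.20846557617188), (119.93791961669922, 60.45513153076172), 66.24946594238281)
scene ((567.94287109375, -237.16256713867188), (121.36043548583984, 55.698883056640625), 78.308837890625)
wrist cam in tool [  68.8   -0.7 -142.4] [[-0.0, -0.96, -0.27], [1.0, -0.0, -0.0], [0.0, -0.27, 0.96]] 309.70691628693146
```

```bash
python3 -m creep '[[0,415,-218,-20,0,0,-45],[0,415,-218,-20,0,0,-45],[0,415,-218,-20,0,0,-45],[0,415,-218,-20,0,0,-45],[0,415,-218,-20,0,0,-45],[0,415,-218,-20,0,0,-45],[0,415,-218,-20,0,0,-45],[0,415,-218,-20,0,0,-45],[0,415,-218,-20,0,0,-45],[0,415,-218,-20,0,0,-45],[0,415,-218,-20,0,0,-45]]'
python3 - <<'E'
from h import *
o,tp,Rt=state(); p,d,c=snap('wrist'); print(tp.round(1),o['orientation'].round(1),o['joints'].round(0),o['joint_vel'].round(1),o['time'])
np.savez('w1.npz',p=p,d=d,**{k:np.array(c[k]) for k in('fx','fy','cx','cy','world_to_cam')})
cv2.imwrite('pics/w1.png',p)
E
```

```text
time: 1.48
tool_pos: [534.7, -227.3, 251.1]
orientation: [-180.0, 0.0, 66.4]
force: [-0.4, -0.4, 0.5]
width: 85.4
finger_force: 0.0
[ 534.7 -227.3  251.1] [-180.     0.    66.4] [ 36.  20. -20.  97.   7.  65. -10.] [ 0.2 -0.1 -0.2 -0.1  0.1 -0.  -0.1] 1.475
```

View pics/w1.png

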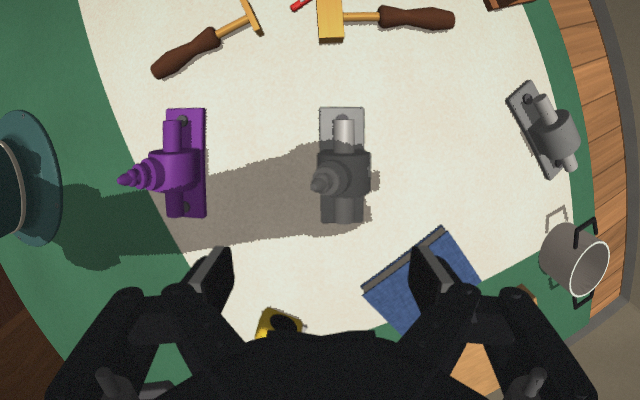

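The wrist view shows the grey nipple at about (325,182), leaning left towards the robot. The purple copy is at (150,175). I'll fit its axis from the depth points.

```bash
cat >> h.py <<'E'
def wcloud(d,c):
    v,u=np.mgrid[0:400,0:640].astype(float); x=(u-c['cx'])/c['fx']; y=(v-c['cy'])/c['fy']; th=np.hypot(x,y)+1e-9
    k=np.tan(th)/th; T=np.linalg.inv(np.array(c['world_to_cam']))
    return np.stack([x*k*d,y*k*d,d],-1)@T[:3,:3].T+T[:3,3]
def fitaxis(P,yaw,o0):
    """axis foot (x,y at z=82) from stem+collar points; returns o, rms"""
    from scipy.optimize import least_squares
    prof=lambda s:np.where(s>31,7-4*(s-31)/9,7.)
    def loc(o,yw,Q):
        l=np.array([-np.cos(yw),-np.sin(yw),0]); a=np.sin(np.radians(25))*l+np.array([0,0,np.cos(np.radians(25))])
        q=Q-np.array([o[0],o[1],82+o[2]]); s=q@a; return s,np.linalg.norm(q-s[:,None]*a,axis=1),q@np.array([-np.sin(yw),np.cos(yw),0])
    x=np.array([*o0,0,np.radians(yaw)])
    for it in range(4):
        s,r,y=loc(x[:3],x[3],P); near=5 if it<2 else 2.5
        st=(s>27)&(s<38.5)&(abs(r-prof(s))<near); co=(s>9)&(s<13.5)&(abs(r-15)<near); tp=(abs(s-14)<near)&(r>11)&(r<14.5)
        A,B,C=P[st],P[co],P[tp]
        def f(v):
            s,r,_=loc(v[:3],v[3],A); e=[r-prof(s)]
            s,r,_=loc(v[:3],v[3],B); e.append(r-15); s,r,_=loc(v[:3],v[3],C); e.append(s-14)
            return np.concatenate(e+[[(v[3]-x0)*100]])
        x0=np.radians(yaw); res=least_squares(f,x,loss='soft_l1'); x=res.x
    return x[:3],np.degrees(x[3]),(len(A),len(B),len(C)),np.sqrt(np.mean(f(x)**2))
E
python3 - <<'E'
from h import *
for n,y in(('w1',-23.5),('top',-23.5),('scene',-23.5)):
    w=np.load(n+'.npz'); P=(wcloud if n=='w1' else cloud)(w['d'],w)
    Q=P[(w['d']>0)&(abs(P[...,0]-550)<70)&(abs(P[...,1]+232)<70)&(P[...,2]<130)&(P[...,2]>-5)]
    a=Q[(Q[:,2]>112)]; print(n,len(Q),'tip',a.mean(0).round(1),len(a),a[:,2].max().round(1),'floor',np.median(Q[Q[:,2]<6][:,2]).round(1))
    print(fitaxis(Q,y,(548,-230)))
w=np.load('w1.npz'); P=wcloud(w['d'],w); 
m=(P[...,2]>9)&(P[...,2]<19)&(abs(P[...,0]-560)<90)&(abs(P[...,1]+236)<90)&(w['d']>0)
print('foot',cv2.minAreaRect(P[m][:,:2].astype(np.float32)))
m=(P[...,2]>52)&(P[...,2]<59.5)&(abs(P[...,0]-560)<90)&(abs(P[...,1]+236)<90)&(w['d']>0)
print('shaft',cv2.minAreaRect(P[m][:,:2].astype(np.float32)), cv2.fitLine(P[m][:,:2].astype(np.float32),cv2.DIST_HUBER,0,.01,.01).ravel())
E
```

```text
w1 11486 tip [ 531.6 -223.2  115.7] 147 120.2 floor 0.4
(array([ 5.42746932e+02, -2.29112495e+02, -2.98326530e-01]), np.float64(-23.571372217109126), (144, 87, 193), np.float64(0.7998302115599817))
top 2121 tip [ 531.1 -224.1  117.7] 15 121.7 floor 1.4
(array([ 542.93814626, -229.14752729,    1.14766728]), np.float64(-23.423727801421904), (14, 8, 20), np.float64(1.1625418997930748))
scene 2422 tip [ 534.3 -223.7  116.1] 17 121.7 floor 0.3
(array([ 544.97063128, -229.79768763,   -0.76740718]), np.float64(-23.547708557939576), (21, 16, 17), np.float64(1.1544047941516118))
foot ((558.94873046875, -234.99884033203125), (150.06700134277344, 56.16183853149414), 67.33366394042969)
shaft ((559.0033569335938, -235.325439453125), (120.10596466064453, 59.155418395996094), 66.32315826416016) [ 3.837953e-01  9.234182e-01  5.607256e+02 -2.297925e+02]
```

```bash
python3 -m creep '[[0,382,-259,30,0,0,-113.6],[0,382,-259,30,0,0,-113.6],[0,382,-259,30,0,0,-113.6],[0,382,-259,30,0,0,-113.6],[0,382,-259,50,0,0,-113.6],[0,382,-259,70,0,0,-113.6],[0,382,-259,70,0,0,-113.6],[0,382,-259,70,0,0,-113.6],[0,382,-259,70,0,0,-113.6],[0,382,-259,70,0,0,-113.6],[0,382,-259,70,0,0,-113.6],[0,382,-259,70,0,0,-113.6],[0,382,-259,70,0,0,-113.6]]'
python3 - <<'E'
from h import *
o,tp,Rt=state(); p,d,c=snap('wrist'); print(tp.round(1),o['orientation'].round(1),o['joints'].round(0),o['time'])
np.savez('w2.npz',p=p,d=d,**{k:np.array(c[k]) for k in('fx','fy','cx','cy','world_to_cam')})
cv2.imwrite('pics/w2.png',p)
P=wcloud(d,c); m=(d>0)&(abs(P[...,0]-450)<40)&(abs(P[...,1]-227)<40)
t=m&(P[...,2]>100)&(P[...,2]<107); print('top',cv2.minAreaRect(P[t][:,:2].astype(np.float32)),t.sum(),np.median(P[t][:,2]))
f=m&(P[...,2]>45)&(P[...,2]<100); Q=P[f]; print('sides',len(Q),Q.mean(0),cv2.minAreaRect(Q[:,:2].astype(np.float32)))
E
```

```text
time: 3.15
tool_pos: [450.1, 226.9, 181.3]
orientation: [-180.0, -0.0, 179.9]
force: [0.6, -0.5, -0.1]
width: 85.3
finger_force: 0.0
[450.1 226.9 181.3] [-180.    -0.   179.9] [ 13.  23. -53. 111.  22.  57.  41.] 3.15
top ((449.6599426269531, 228.63121032714844), (28.29541778564453, 28.740196228027344), 89.63070678710938) 951 103.57746719820528
sides 505 [436.67219098 228.49143139  74.66582596] ((449.4045104980469, 228.87660217285156), (28.673288345336914, 28.164438247680664), 88.99471282958984)
```

View pics/w2.png

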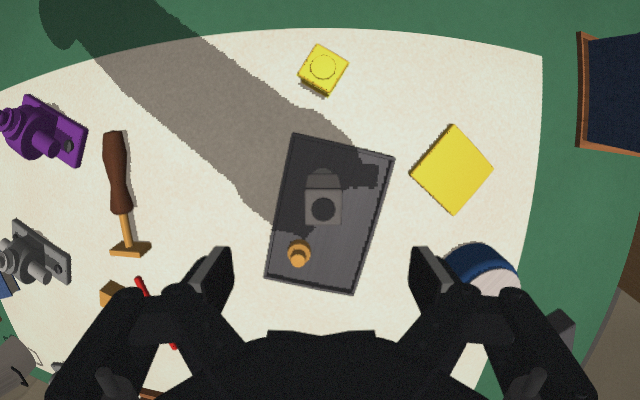

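The wrist view shows the coupler's top at (322,208), square to the tool, with the yellow copy at (323,68) well clear. Next: descend and grip.

```bash
python3 -m creep '[[0,0.6,1.7,40,0,0,0],[0,0.6,1.7,80,0,0,0],[0,0.6,1.7,110,0,0,0],[0,0.6,1.7,125,0,0,0],[0,0.6,1.7,129,0,0,0],[0,0.6,1.7,129,0,0,0],[100,0.6,1.7,129,0,0,0],[200,0.6,1.7,129,0,0,0],[255,0.6,1.7,129,0,0,0],[255,0.6,1.7,129,0,0,0],[255,0.6,1.7,129,0,0,0],[255,0.6,1.7,129,0,0,0],[255,0.6,1.7,129,0,0,0]]' 90; python3 -m creep '[[255,0,0,-20,0,0,0],[255,0,0,-60,0,0,0],[255,0,0,-120,0,0,0],[255,0,0,-150,0,0,0],[255,0,0,-150,0,0,0]]'
```

```text
time: 4.82
tool_pos: [449.5, 228.9, 52.7]
orientation: [-180.0, 0.0, -179.9]
force: [-1.5, -0.9, 9.0]
width: 27.1
finger_force: 87.8
time: 5.45
tool_pos: [450.1, 229.4, 205.1]
orientation: [180.0, 0.2, -179.9]
force: [1.1, 0.1, -2.6]
width: 27.2
finger_force: 88.7
```

```bash
cat >> h.py <<'E'
O=np.array([542.7,-228.9,82]); YW=np.radians(-23); T25=np.radians(25)
def axis():
    return np.array([-np.sin(T25)*np.cos(YW),-np.sin(T25)*np.sin(YW),np.cos(T25)])
def goalR():
    a=axis(); x=np.array([-np.sin(YW),np.cos(YW),0]); z=-a; return R.from_matrix(np.c_[x,np.cross(z,x),z])
def shift(P,Rg):
    o,tp,Rt=state(); print('d',Rt.inv().apply(P-tp).round(1),'rv',(Rt.inv()*Rg).as_rotvec(degrees=True).round(2))
E
python3 - <<'E'
from h import *
print(axis(),goalR().as_euler('xyz',degrees=True)); shift(O+axis()*125,goalR())
E
```

```text
[-0.38902216  0.16513011  0.90630779] [155.   0.  67.]
d [ -43.  -437.8    9.6] rv [-16.01 -24.52 111.06]
```

```bash
python3 -m creep '[[255,-43,-437.8,-10,-16,-24.5,111],[255,-43,-437.8,-10,-16,-24.5,111],[255,-43,-437.8,-10,-16,-24.5,111],[255,-43,-437.8,-10,-16,-24.5,111],[255,-43,-437.8,-10,-16,-24.5,111],[255,-43,-437.8,-10,-16,-24.5,111],[255,-43,-437.8,-10,-16,-24.5,111],[255,-43,-437.8,-10,-16,-24.5,111],[255,-43,-437.8,-10,-16,-24.5,111],[255,-43,-437.8,-10,-16,-24.5,111],[255,-43,-437.8,9.6,-16.01,-24.52,111.06],[255,-43,-437.8,9.6,-16.01,-24.52,111.06],[255,-43,-437.8,9.6,-16.01,-24.52,111.06],[255,-43,-437.8,9.6,-16.01,-24.52,111.06]]'
python3 - <<'E'
from h import *
o,tp,Rt=state(); p,d,c=snap('wrist'); print(tp.round(1),o['orientation'].round(1),o['joints'].round(0),o['time'])
np.savez('w3.npz',p=p,d=d,tp=tp,**{k:np.array(c[k]) for k in('fx','fy','cx','cy','world_to_cam')})
ps,ds,cs=snap('scene'); np.savez('s3.npz',p=ps,d=ds,**{k:np.array(cs[k]) for k in('fx','fy','cx','cy','world_to_cam')})
cv2.imwrite('pics/w3.png',np.hstack([p[100:400,160:480],cv2.resize(ps[130:250,160:300],(350,300))]))
shift(O+axis()*125,goalR())
P=wcloud(d,c); Q=P[(d>0)&(np.abs(P-O).max(-1)<75)]
print(fitaxis(Q,-23,(543,-229)))
q=Rt.inv().apply(P.reshape(-1,3)-tp); m=(d.ravel()>0)&(abs(q[:,0])<25)&(abs(q[:,1])<20)&(q[:,2]>-60)&(q[:,2]<55); q=q[m]
for lo,hi in((-60,-40),(-40,-20),(-20,-8),(-8,0),(0,13),(14,22),(22,30),(30,38),(38,46),(46,55)):
    k=q[(q[:,2]>lo)&(q[:,2]<hi)]
    if len(k): print(lo,len(k),k.min(0).round(1),k.max(0).round(1),np.median(k,0).round(1))
E
```

```text
time: 7.2
tool_pos: [493.5, -209.1, 193.2]
orientation: [155.2, 0.2, 67.1]
force: [0.1, -0.1, -2.1]
width: 27.2
finger_force: 89.3
[ 493.5 -209.1  193.2] [155.2   0.2  67.1] [ 43.   8. -26. 125.  14.  24. -16.] 7.2
d [ 1.   1.1 -1.9] rv [-0.17  0.12  0.12]
(array([ 5.42915693e+02, -2.29527346e+02, -3.10912117e-02]), np.float64(-23.72970532683699), (166, 95, 295), np.float64(0.7212518131516767))
-60 5745 [ -9.  -20.  -59.4] [ 14.2  20.  -40. ] [  8.   -0.6 -51.4]
-40 2131 [-10.9 -20.  -40. ] [ 13.4  19.6 -20. ] [ 12.2  -0.6 -31.2]
-20 888 [ 10.3 -20.  -20. ] [13.4 19.2 -8. ] [ 12.2  -0.5 -14.3]
-8 437 [ 10.1 -20.   -8. ] [13.3 18.8 -0. ] [12.3 -1.4 -4.6]
0 449 [ 10.4 -15.6   0. ] [13.5 12.7 12.8] [12.5 -1.4  6.3]
14 76 [ 9.1 -7.7 16.2] [12.   5.9 22. ] [10.9 -1.5 19.4]
22 131 [  6.8 -11.   22.1] [11.7  7.9 30. ] [10.4 -1.5 26. ]
30 137 [  3.6 -12.7  30.2] [11.6  9.6 38. ] [10.  -0.9 33.8]
38 127 [  1.9 -13.6  38. ] [11.7  9.8 46. ] [ 9.8 -1.5 41.5]
46 37 [  4.  -12.6  46. ] [11.2  9.5 48.1] [ 9.1 -0.9 46.6]
```

View pics/w3.png

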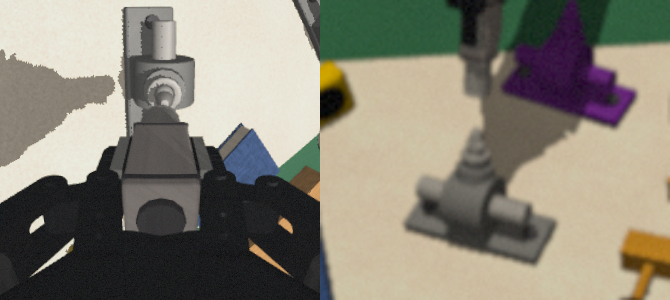

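The crop shows the coupler gripped squarely, with its nose just behind the nipple tip at (160,95). The scene camera agrees. I'll measure the nose and the nipple with the same camera so its bias cancels.

```bash
cat >> h.py <<'E'
from scipy.optimize import least_squares
def nose(P,d,tp,Rt,z0=24,z1=46):
    q=Rt.inv().apply(P.reshape(-1,3)-tp); q=q[(d.ravel()>0)&(q[:,2]>z0)&(q[:,2]<z1)&(abs(q[:,1])<18)&(abs(q[:,0])<18)]
    q=q[q[:,0]>3]
    r=least_squares(lambda v:np.hypot(q[:,0]-v[0],q[:,1]-v[1])-13,[0,0],loss='soft_l1'); return r.x,len(q),np.sqrt(np.mean(r.fun**2))
E
python3 - <<'E'
from h import *
w=np.load('w3.npz'); o,tp,Rt=state(); tp=w['tp']; d=w['d']; P=wcloud(d,w)
for z in((24,46),(24,34),(36,46)): print(nose(P,d,tp,Rt,*z))
Q=P[(d>0)&(np.abs(P-O).max(-1)<75)]
for y in(-22.5,-23,-23.5): print(fitaxis(Q,y,(543,-229))[0])
o_=fitaxis(Q,-23,(543,-229))[0]; a=axis()
for s in(0,40): print('nipple in tool',s,Rt.inv().apply(np.array([o_[0],o_[1],82])+a*s-tp).round(2))
s=np.load('s3.npz'); P=cloud(s['d'],s); q=Rt.inv().apply(P.reshape(-1,3)-tp)
for z in((-52,12),(24,46)):
    k=q[(s['d'].ravel()>0)&(abs(q[:,0])<20)&(abs(q[:,1])<20)&(q[:,2]>z[0])&(q[:,2]<z[1])]
    if len(k): print('scene',len(k),k.min(0).round(1),k.max(0).round(1))
Q=P[(s['d']>0)&(np.abs(P-O).max(-1)<75)]; o2=fitaxis(Q,-23,(543,-229))[0]; print(o2,Rt.inv().apply(np.array([o2[0],o2[1],82])-tp).round(2))
E
```

```text
(array([-1.86484004, -1.40828343]), 368, np.float64(0.27977231536820457))
(array([-1.83820953, -1.41976241]), 178, np.float64(0.2773970591394402))
(array([-1.91264506, -1.39285237]), 157, np.float64(0.2756905559967243))
[ 5.42928304e+02 -2.29501633e+02 -3.38875703e-02]
[ 5.42915693e+02 -2.29527346e+02 -3.10912117e-02]
[ 5.42916476e+02 -2.29548573e+02 -2.67851363e-02]
nipple in tool 0 [  0.75   1.78 123.38]
nipple in tool 40 [ 0.67  1.66 83.38]
scene 250 [-15.2 -19.7 -51.9] [15.5 19.8 12. ]
scene 95 [-13.4  -5.   24.3] [13.4 17.3 45.7]
[ 545.0618417  -229.82419812   -0.5483846 ] [  1.32   3.68 124.26]
```

```bash
python3 -m creep '[[255,2,2.5,10,-0.2,0.1,0.1],[255,2,2.5,20,-0.2,0.1,0.1],[255,2,2.5,28,-0.2,0.1,0.1],[255,2,2.5,28,-0.2,0.1,0.1],[255,2,2.5,28,-0.2,0.1,0.1]]'
cat >> h.py <<'E'
def look(tag):
    o,tp,Rt=state(); p,d,c=snap('wrist'); ps,ds,cs=snap('scene'); pt,dt,ct=snap('top')
    np.savez(tag+'.npz',p=p,d=d,ps=ps,ds=ds,pt=pt,dt=dt); print(o['time'],tp.round(1),o['orientation'].round(2),o['force'].round(1))
    for n,P,d in(('wrist',wcloud(d,c),d),('scene',cloud(ds,cs),ds),('top',cloud(dt,ct),dt)):
        Q=P[(d>0)&(np.abs(P-O).max(-1)<75)]
        e=fitaxis(Q,-23,O[:2]); f=np.array([e[0][0],e[0][1],82+0*e[0][2]]); 
        nt=[Rt.inv().apply(f+axis()*s-tp).round(2).tolist() for s in(10,35)]
        q=Rt.inv().apply(P.reshape(-1,3)-tp)
        N=[]
        for z0,z1 in((22,34),(34,46),(22,46)):
            k=q[(d.ravel()>0)&(q[:,2]>z0)&(q[:,2]<z1)&(np.hypot(q[:,0],q[:,1])<19)]
            if len(k)<8: continue
            v0=Rt.inv().apply(np.linalg.inv([cs,ct][n=='top']['world_to_cam'])[:3,3]-tp)[:2] if n!='wrist' else np.array([1.,0])
            k=k[k[:,:2]@(v0/np.linalg.norm(v0))>2]
            r=least_squares(lambda v:np.hypot(k[:,0]-v[0],k[:,1]-v[1])-13,[0,0],loss='soft_l1'); N.append((r.x.round(2).tolist(),len(k)))
        print(n,e[0].round(1),e[1].round(1),e[2],'nip',nt,'nose',N)
    return p,ps,pt
E
python3 - <<'E'
from h import *
p,ps,pt=look('l4'); z=lambda a:cv2.resize(a,(400,400),interpolation=cv2.INTER_CUBIC)
cv2.imwrite('pics/l4.png',np.hstack([z(p[140:300,240:400]),z(ps[165:235,190:260])]))
E
```

```text
time: 7.92
tool_pos: [507.1, -212.3, 168.3]
orientation: [155.0, -0.0, 67.0]
force: [0.9, -1.4, -2.4]
width: 27.0
finger_force: 89.3
7.925 [ 507.1 -212.3  168.3] [ 1.550e+02 -1.000e-02  6.698e+01] [ 0.9 -1.4 -2.4]
wrist [ 542.6 -229.8   -0. ] -23.0 (8, 121, 271) nip [[-2.27, -0.58, 84.95], [-2.27, -0.58, 59.95]] nose [([-1.84, -1.39], 207), ([-1.94, -1.39], 198), ([-1.89, -1.39], 405)]
scene [ 5.454e+02 -2.299e+02 -3.000e-01] -23.0 (23, 18, 16) nip [[-1.23, 1.72, 86.02], [-1.23, 1.72, 61.02]] nose [([-1.64, 0.13], 54), ([-1.73, 0.35], 46), ([-1.68, 0.23], 100)]
top [ 543.4 -232.1    0.7] -23.0 (1, 5, 9) nip [[-4.06, 0.81, 85.6], [-4.06, 0.82, 60.6]] nose []
```

View pics/l4.png

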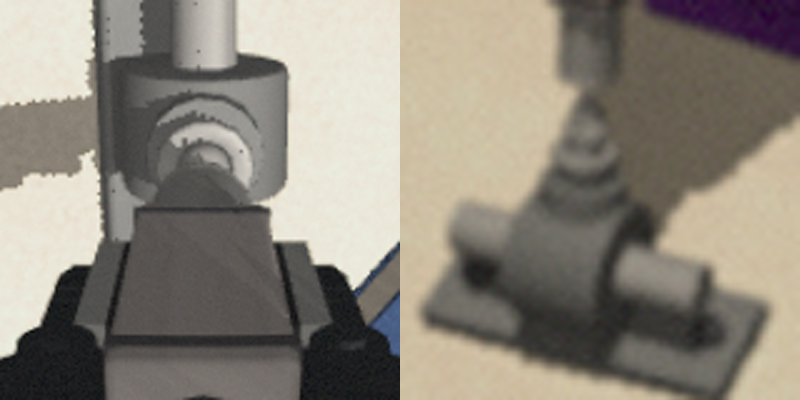

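Nose and nipple are aligned within about 1 mm in both views: wrist crop nose (205,190) under the tip, scene crop nose (590,80) over the tip (590,100). I'll shift +1 in y and slide over the cone.

```bash
python3 -m creep '[[255,0,1,0,0,0,0],[255,0,1,4,0,0,0],[255,0,1,8,0,0,0],[255,0,1,12,0,0,0],[255,0,1,15,0,0,0],[255,0,1,18,0,0,0],[255,0,1,18,0,0,0]]'; python3 - <<'E'
from h import *
o,tp,Rt=state(); print('tool force',Rt.inv().apply(o['force']).round(1), 'torque',Rt.inv().apply(o['torque']).round(2))
look('l5')
E
```

```text
time: 8.95
tool_pos: [514.9, -215.7, 152.2]
orientation: [155.0, -0.0, 67.0]
force: [0.9, -0.4, -3.0]
width: 27.1
finger_force: 89.3
tool force [-0.  -0.4  3.1] torque [ 0.64  0.01 -0.01]
8.95 [ 514.9 -215.7  152.2] [ 1.5501e+02 -1.0000e-02  6.6960e+01] [ 0.9 -0.4 -3. ]
wrist [ 542.6 -230.1   -0. ] -22.7 (0, 167, 276) nip [[-2.4, -1.42, 66.74], [-2.41, -1.43, 41.74]] nose [([-1.83, -1.36], 208), ([-1.9, -1.38], 200), ([-1.86, -1.37], 408)]
scene [ 545.4 -229.5   -1. ] -23.1 (2, 20, 15) nip [[-0.75, 0.71, 67.74], [-0.75, 0.71, 42.74]] nose [([-1.74, 0.28], 44), ([-1.76, 0.35], 50), ([-1.75, 0.32], 94)]
top [ 5.406e+02 -2.298e+02  3.000e-01] -23.0 (0, 5, 4) nip [[-2.9, -3.15, 65.94], [-2.91, -3.15, 40.94]] nose []
```

```bash
python3 -m creep '[[255,0,0,2,0,0,0],[255,0,0,4,0,0,0],[255,0,0,6,0,0,0],[255,0,0,8,0,0,0],[255,0,0,10,0,0,0],[255,0,0,12,0,0,0],[255,0,0,14,0,0,0],[255,0,0,14,0,0,0]]'; python3 - <<'E'
from h import *
o,tp,Rt=state(); print('tool force',Rt.inv().apply(o['force']).round(1), 'torque',Rt.inv().apply(o['torque']).round(2))
look('l6')
E
```

```text
time: 10.1
tool_pos: [520.3, -218.0, 139.3]
orientation: [155.0, -0.0, 67.0]
force: [4.9, -1.0, -8.5]
width: 27.1
finger_force: 88.9
tool force [0.9 0.8 9.8] torque [ 0.39  0.27 -0.04]
10.1 [ 520.3 -218.   139.3] [ 1.5501e+02 -2.0000e-02  6.6970e+01] [ 4.9 -1.  -8.5]
wrist [ 5.428e+02 -2.300e+02  1.000e-01] -22.6 (0, 161, 160) nip [[-2.32, -1.19, 52.67], [-2.32, -1.19, 27.67]] nose [([-1.76, -1.38], 205), ([-1.82, -1.42], 201), ([-1.78, -1.4], 406)]
scene [ 541.9 -228.2    3. ] -23.0 (0, 23, 13) nip [[-0.99, -2.63, 52.0], [-0.99, -2.63, 27.0]] nose [([-1.18, 0.28], 49), ([-1.25, -0.16], 45), ([-1.23, 0.06], 94)]
top [ 543.9 -231.8    0.7] -23.0 (0, 5, 4) nip [[-3.5, 0.38, 53.4], [-3.5, 0.38, 28.4]] nose []
```

Snapped: the cheeks are now pulling the coupler on. Next: press the collar down gently.

```bash
python3 -m creep '[[255,0,0,1,0,0,0],[255,0,0,2,0,0,0],[255,0,0,3,0,0,0],[255,0,0,4,0,0,0],[255,0,0,5,0,0,0],[255,0,0,6,0,0,0],[255,0,0,6,0,0,0]]'; python3 - <<'E'
from h import *
o,tp,Rt=state(); print('tool force',Rt.inv().apply(o['force']).round(1), 'torque',Rt.inv().apply(o['torque']).round(2), 'dist s of TCP',((tp-O)@axis()).round(2))
look('l7')
E
```

```text
time: 11.12
tool_pos: [522.5, -219.0, 134.4]
orientation: [155.0, 0.0, 67.0]
force: [-7.6, 4.6, 7.5]
width: 27.0
finger_force: 91.4
tool force [  1.3  -4.8 -10.5] torque [1.63 0.44 0.01] dist s of TCP 57.02
11.125 [ 522.5 -219.   134.4] [1.5499e+02 1.0000e-02 6.6960e+01] [-7.6  4.6  7.5]
wrist [ 543.6 -231.2   -3.1] -22.6 (0, 275, 76) nip [[-2.98, -0.24, 47.76], [-2.99, -0.24, 22.76]] nose [([-1.73, -1.48], 208), ([-1.8, -1.48], 199), ([-1.76, -1.48], 407)]
scene [ 540.6 -228.8    3.7] -23.0 (0, 13, 9) nip [[-2.01, -3.59, 46.2], [-2.02, -3.58, 21.2]] nose [([-1.57, -0.0], 47), ([-0.94, -0.2], 48), ([-1.2, -0.12], 95)]
top [ 5.435e+02 -2.323e+02 -3.000e-01] -23.0 (0, 4, 2) nip [[-4.05, 0.08, 47.91], [-4.06, 0.08, 22.91]] nose []
```

```bash
python3 -m creep '[[255,0,-0.4,0.5,0,0,0],[255,0,-0.4,1,0,0,0],[255,0,-0.4,1.5,0,0,0],[255,0,-0.4,2,0,0,0],[255,0,-0.4,2,0,0,0]]'; python3 - <<'E'
from h import *
o,tp,Rt=state(); print('tool force',Rt.inv().apply(o['force']).round(1), 'torque',Rt.inv().apply(o['torque']).round(2), 'dist s of TCP',((tp-O)@axis()).round(2))
E
```

```text
time: 11.9
tool_pos: [523.2, -219.2, 132.8]
orientation: [155.0, 0.0, 67.0]
force: [-8.6, 4.7, 11.5]
width: 27.2
finger_force: 92.4
tool force [  0.9  -3.9 -14.6] torque [ 1.5   0.4  -0.02] dist s of TCP 55.25
```

```bash
python3 -m creep '[[255,0,-0.3,0.5,0,0,0],[255,0,-0.3,1,0,0,0],[255,0,-0.3,1,0,0,0],[255,0,-0.3,1,0,0,0]]'; python3 - <<'E'
from h import *
o,tp,Rt=state(); print('tool force',Rt.inv().apply(o['force']).round(1), 'torque',Rt.inv().apply(o['torque']).round(2), 'dist s of TCP',((tp-O)@axis()).round(2))
p,ps,pt=look('l8'); z=lambda a:cv2.resize(a,(400,400),interpolation=cv2.INTER_CUBIC)
cv2.imwrite('pics/l8.png',np.hstack([z(p[140:300,240:400]),z(ps[165:235,190:260])]))
E
```

```text
time: 12.4
tool_pos: [523.3, -219.2, 132.6]
orientation: [154.9, 0.0, 67.0]
force: [-23.2, 11.9, 35.2]
width: 27.3
finger_force: 95.9
tool force [  1.8  -8.6 -42.9] torque [ 2.79  0.47 -0.02] dist s of TCP 55.0
12.4 [ 523.3 -219.2  132.6] [1.5491e+02 4.0000e-02 6.6960e+01] [-23.2  11.9  35.2]
wrist [ 541.2 -231.3    1.7] -23.0 (0, 70, 14) nip [[-4.03, -2.29, 44.81], [-4.05, -2.25, 19.81]] nose [([-1.74, -1.46], 204), ([-1.8, -1.54], 200), ([-1.77, -1.5], 404)]
scene [ 541.7 -231.1    0.8] -23.0 (0, 17, 9) nip [[-3.72, -1.96, 44.96], [-3.74, -1.92, 19.96]] nose [([-1.16, -0.16], 50), ([-1.16, -0.22], 44), ([-1.16, -0.19], 94)]
top [ 542.1 -232.1    1.4] -23.0 (0, 4, 2) nip [[-4.43, -1.23, 45.31], [-4.46, -1.19, 20.31]] nose [([-2.12, -0.3], 6)]
```

View pics/l8.png

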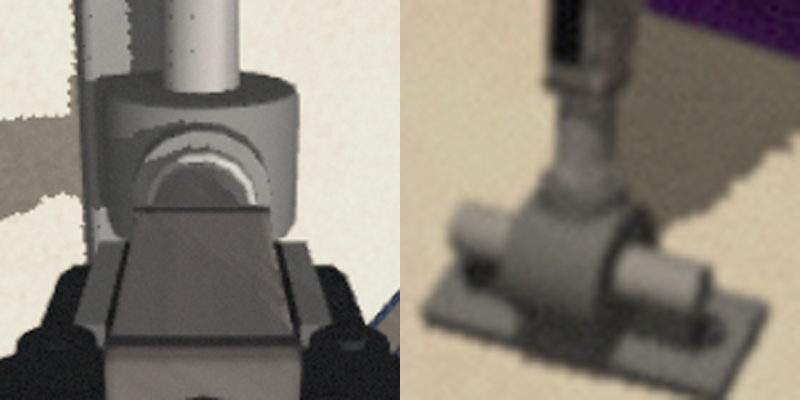

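The pictures show the nose seated over the nipple and the collar pressed down, and the force rise to 43 N marks the hard stop. I'll ease off to a firm push and then hand in.

```bash
python3 -m creep '[[255,0,0,-0.3,0,0,0],[255,0,0,-0.6,0,0,0],[255,0,0,-0.6,0,0,0],[255,0,0,-0.6,0,0,0]]'; python3 - <<'E'
from h import *
o,tp,Rt=state(); print('tool force',Rt.inv().apply(o['force']).round(1),'s',((tp-O)@axis()).round(2))
E
```

```text
time: 13.05
tool_pos: [523.2, -219.2, 132.7]
orientation: [154.9, 0.0, 67.0]
force: [-13.3, 7.9, 20.2]
width: 27.4
finger_force: 93.0
tool force [  2.   -5.3 -24.8] s 55.17
```

Axial push is about 25 N, the collar is at its stop, and the coupler is held steadily.

```bash
python3 -c "
from workcell import robot; print(robot.hand_in())"
```

```text
the job is handed in; nothing more can be done
None
```

I handed the job in at about 13 s: the coupler is snapped on the nipple with the collar at its hard stop, still gripped and pushed with about 25 N (briefly 43 N on reaching the stop); no verdict came back.

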